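# Load the nozzle dip rack and hold it up for the cleaner

### The job

Get the two brass wax-injector nozzles ready for the ultrasonic cleaner: put the slim one in the narrow bore and the stout one in the wide bore of the aluminium dip rack, each pushed or dropped home until its flange rests on the plate, while the rack stays on its black drip stand. Then take the rack by its handle, lift it, level all the way, at least 10 cm up off the stand and finish holding it there, steady and level, with the nozzles still seated; do not put it down or let go. Leave the other things on the bench where they are.

Things in the scene. Friction and masses are not known exactly. Their poses are not given: they have to be found in the camera images.
- rack: Loose aluminium dip rack, 0.45 kg: plate 180 mm long (its x), 14 mm thick, 70 mm wide on its +x half, 50 mm on its -x half, a through bore near each end (centre line, 65 mm from the middle), steel handle across the middle. Origin: centre of its underside; x towards the wide half and wide bore, z up. It lies loose on the stand's rubber bars, underside 20 mm above the bench, turned as the stand is.
- bore_wide (a point): Mouth centre (plate's top face, 14 mm above its underside) of the wide bore: 29 mm diameter with a small chamfer, right through, in the rack's 70 mm wide half (65 mm from its middle).
- bore_narrow (a point): Mouth centre (plate's top face) of the narrow bore: 17 mm diameter with a small chamfer, right through, in the rack's 50 mm wide half (65 mm from its middle).
- rack_handle (a point): Centre of the rack's handle bar, 84 mm above the plate's underside: a steel bar 10 mm thick (rack x), 50 mm long (rack y, across the plate) and 14 mm high, on two 8 mm posts that stand 42 mm apart. Pinch it from above, fingers closing along the rack's x (along the plate). The rack balances about here.
- stand: Fixed black drip stand under the rack, 210 x 90 mm, with two rubber bars whose tops, 20 mm above the bench, carry the rack; low 10 mm rims along its long sides. Origin: centre of its underside on the bench, x along its length.
- nozzle_slim: Slim brass nozzle, 67 mm high, 0.06 kg, standing upright on the bench on its shank. Origin: centre of its underside. Round shank 14 mm diameter up to 20 mm, flange 26 mm diameter from 20 to 25 mm, body 16 mm diameter from 25 to 55 mm (grip here), then a cone. Seated in the narrow bore its origin is 20 mm below the mouth. (Its flange would fall through the wide bore.)
- nozzle_stout: Stout brass nozzle, 74 mm high, 0.2 kg, standing upright on the bench on its shank. Origin: centre of its underside. Round shank 26 mm diameter up to 20 mm, flange 40 mm diameter from 20 to 25 mm, body 32 mm diameter from 25 to 62 mm (grip here), then a cone. Seated in the wide bore its flange lies on the plate and its origin is 20 mm below the mouth.
- adaptor: Bystander: small brass hose adaptor standing on the bench, 24 mm diameter foot, 36 mm high, no flange halfway and no cone. Origin: centre of its underside.
- cup: Bystander: black plastic pot, 46 mm diameter, 50 mm high. Origin: centre of its underside.
- mould: Bystander: flat two-plate aluminium mould, 50 x 70 x 25 mm. Origin: centre of its underside.
- collar: Bystander: steel ring lying flat, 30 mm outside diameter, 10 mm high. Origin: centre of its underside.
- driver: Bystander: screwdriver with a yellow handle lying flat, 190 mm long. Origin: middle of its underside.
- jar: Bystander: white closed jar, 56 mm diameter, 75 mm high. Origin: centre of its underside.

How it is judged (in metres and radians):
On the way, in this order (a step that is already met when the one before it is completed fails the run):
1. both nozzles are home in their own bores and let go, with the rack still resting on its stand (horizontal distance between nozzle_slim and bore_narrow below 0.005 m and z of nozzle_slim in the frame of bore_narrow below -0.016 m and angle between each of nozzle_slim, nozzle_stout's own z axis and vertical below 0.15 rad and horizontal distance between nozzle_stout and bore_wide below 0.005 m and z of nozzle_stout in the frame of bore_wide below -0.016 m and contact force between the fingers and nozzle_slim below 0.1 N and contact force between the fingers and nozzle_stout below 0.1 N and z of rack in the frame of stand below 0.025 m and contact force between rack and stand above 0.5 N), for 0.2 s.
2. the rack hangs from the fingers by its handle, clear of the stand, nozzles still seated (horizontal distance between nozzle_slim and bore_narrow below 0.005 m and z of nozzle_slim in the frame of bore_narrow below -0.016 m and angle between each of nozzle_slim, nozzle_stout's own z axis and vertical below 0.15 rad and horizontal distance between nozzle_stout and bore_wide below 0.005 m and z of nozzle_stout in the frame of bore_wide below -0.016 m and distance between the grasp point and rack_handle below 0.04 m and contact force between the fingers and rack above 1 N and z of rack in the frame of stand above 0.06 m and contact force between rack and stand below 0.1 N), for 0.3 s.
At the end, for the whole second after the job is handed in: Rack held by its handle (TCP within 40 mm of it, over 1 N), 90 mm or more above its place on the stand, tilt under 0.09 rad, still, touching nothing else; slim nozzle in the narrow bore, stout in the wide one (5 mm off axis, flange within 4 mm of the plate, upright within 0.15 rad) (horizontal distance between nozzle_slim and bore_narrow below 0.005 m and z of nozzle_slim in the frame of bore_narrow below -0.016 m and angle between each of nozzle_slim, nozzle_stout's own z axis and vertical below 0.15 rad and horizontal distance between nozzle_stout and bore_wide below 0.005 m and z of nozzle_stout in the frame of bore_wide below -0.016 m and distance between the grasp point and rack_handle below 0.04 m and contact force between the fingers and rack above 1 N and contact force between rack and stand below 0.1 N and contact force between rack and adaptor below 0.1 N and contact force between rack and cup below 0.1 N and contact force between rack and mould below 0.1 N and contact force between rack and collar below 0.1 N and contact force between rack and driver below 0.1 N and contact force between rack and jar below 0.1 N and z of rack in the frame of stand above 0.11 m and angle between rack's own z axis and vertical below 0.09 rad and linear speed of rack below 0.02 m/s and angular speed of rack below 0.15 rad/s); the arm keeps its last pose, push and grip.
It fails at once if a bystander is pushed more than 30 mm or knocked away (distance of any of adaptor, cup, mould, collar, driver, jar from where it was at the start of the episode above 0.03 m).
It fails at once if a bystander is knocked over (angle between any of adaptor, cup, jar's own z axis and vertical above 0.5 rad).
It fails at once if the rack is tipped more than 0.3 rad (angle between rack's own z axis and vertical above 0.3 rad).
It also fails if it takes over 72 s, if anything falls off the work surface, if the arm or the gripper's body presses on something with over 40 N, if the wrist force passes 120 N, or if a joint passes its speed limit or range.

### The arm

A 6-joint arm with a two-finger parallel gripper is mounted at the origin on the work surface. World frame = base frame: x ahead of the robot, y to its left, z up, the work surface at z = 0. Lengths are in mm, angles in rad, forces in N, time in s.
With the tool pointing down it reaches from about 275 to 775 mm from the base axis. Payload 14.6 kg.
Tool frame: the origin (TCP) lies between the finger pads, 19 mm behind the fingertips; this is the grasp point; z points along the fingers, y is the line along which they close (so a half turn about z gives the same grasp; the last joint's range is limited). The gripper opens to 85 mm and grips with 20 to 120 N. Pads are 22 mm wide; open, the fingers measure 114 mm over their backs; the gripper's body (76 mm by 85 mm) begins 54 mm behind the grasp point. The pads swing forward as they close: fully open they stand 13 mm farther back than shut.
Start: joints at [1.117, 0.263, -0.048, 1.259, 0, 1.415], TCP at [154.551, 501.739, 249.978] pointing down, gripper open.
Joint ranges: [-2.65, 2.65], [-0.89, 1.7], [-1.18, 1.37], [-2.13, 2.11], [-1.35, 1.29], [-3.14, 3.14]. Speed limits (rad/s): [1.89, 1.89, 2.57, 2.79, 3.14, 3.14].

### API

Orientations are given as a unit quaternion [x, y, z, w].
In Python, from bench import env gives the robot as it stands.
- The arm moves only by the tool shift_gripper, called after "Emit:" as name([rows], argument=value, ...), one row to a line, values as JSON. Schema: {"type":"object","properties":{"rows":{"type":"array","items":{"type":"array","items":{"type":"number"},"minItems":6,"maxItems":6},"minItems":1,"maxItems":10},"aperture":{"type":"number"},"only":{"type":"string"},"quiet":{"type":"boolean"},"lines":{"type":"string"}},"required":["rows"],"additionalProperties":false}. rows is a list of rows, 1 to 10 of them, each of 6 numbers: dx, dy, dz in mm, then a rotation vector rx, ry, rz in rad; each row is the pose to reach, as a shift and turn from the pose commanded when the call began, along the tool's axes at that moment; what a row does not reach only later rows make up. A row lasts 1/8 s, in which the tool goes at most 62.5 mm and 0.188 rad, less where a joint would pass 70% of its speed; a pose out of reach is approached as far as the arm can. aperture is the opening from 0.0 (shut) to 1.0 (fully open), set as the call begins (left out keeps the last). The fingers move at their own pace and stop on an object; the grip force is fixed at half the most. Time passes only in rows, so rows that do not move let the fingers close. The tool returns the time, the measured TCP pose, the force, the opening and the grip force at its end. only (a regular expression) keeps the lines of the reply that match it, lines (a string "A,B") keeps lines A to B, and quiet returns only ok. Input that does not fit is refused with a message, and nothing moves.
- env.read_state(): the state, without advancing time (a new reading comes with each control period).
- env.grab_frame(name): name is "scene" or "top"; returns the picture (400x640x3 uint8, red, green, blue); there is no depth.
- env.camera_model(name): a dict with "vfov" (degrees; the focal length in pixels is half the picture's height over the tangent of half this angle, whatever the lens; pixels are square), "cx", "cy" (the principal point, pixels), "rvec" (rotation vector, rad) and "tvec" (3), from world to camera coordinates, as OpenCV has them. Camera axes: x right, y down, z forward; pixel columns grow to the right and rows downward; lengths in mm; the calibration is good to about 2 mm. A picture is of the moment at which its call begins. camera_model takes no time and is no camera call.
- env.job_done(): hands the job in; it is judged then, once.
The state is a dict: "time": time; "qpos": joint angles; "qvel": joint speeds; "effort": joint torques, N m; "ee_pos": TCP position; "tcp_rot": TCP orientation; "wrist_force": force on the tool from outside, world axes, zero at the start; "torque": the same for the moment, N m; "grip_width": opening from 0.0 (shut) to 1.0 (fully open); "gripper_force": force on a finger pad.
Only numpy, scipy, OpenCV 4.12 (cv2) and the standard library are available. Lean on these libraries where they do the work, as an engineer would, in place of code of your own. Each camera call takes 0.05 s, during which the arm holds its last target. There are 200 camera calls.

## Working session

There is one attempt and no reset: what is moved stays moved. The work goes in short steps, Python scripts to look and compute and a tool call to move; the robot and the scene stay as the last step left them, time stands still between calls to the robot, and variables do not carry over. Pictures are saved under pics/ and viewed, at most 10 in all, crops included, and the job is handed in when it is done.

```bash
ls; mkdir -p pics; cat > h.py <<'E'
import numpy as np, cv2
from bench import env
from scipy.spatial.transform import Rotation as R
def K(n):
    m=env.camera_model(n); f=200/np.tan(np.radians(m["vfov"])/2)
    return np.array([[f,0,m["cx"]],[0,f,m["cy"]],[0,0,1]]),np.array(m["rvec"],float),np.array(m["tvec"],float)
def onplane(n,u,v,z):
    k,r,t=K(n); M=cv2.Rodrigues(r)[0]; d=M.T@np.linalg.inv(k)@[u,v,1]; c=-M.T@t
    return c+d*(z-c[2])/d[2]
def proj(n,p):
    k,r,t=K(n); return cv2.projectPoints(np.array([p],float),r,t,k,None)[0].ravel()
def tri(a,b):
    P=[]
    for n in("scene","top"):
        k,r,t=K(n); P.append(k@np.c_[cv2.Rodrigues(r)[0],t])
    X=cv2.triangulatePoints(P[0],P[1],np.array(a,float),np.array(b,float)).ravel(); return X[:3]/X[3]
def totool(p):
    s=env.read_state(); return R.from_quat(s["tcp_rot"]).inv().apply(np.array(p)-s["ee_pos"])
def grab(n,f,crop=None,sc=1):
    im=env.grab_frame(n)[:,:,::-1]
    if crop: x,y,w,h=crop; im=im[y:y+h,x:x+w]
    cv2.imwrite("pics/"+f,cv2.resize(im,None,fx=sc,fy=sc,interpolation=cv2.INTER_CUBIC))
E
python3 -c "
from h import *
s=env.read_state(); print(s)
for n in('scene','top'): grab(n,n+'0.png'); print(env.camera_model(n)); k,r,t=K(n); print(-cv2.Rodrigues(r)[0].T@t)
a=cv2.imread('pics/scene0.png');b=cv2.imread('pics/top0.png')"
```

```text
bench.py
pics
{'time': 0.0, 'qpos': array([ 1.11670634e+00,  2.63535064e-01, -4.89618362e-02,  1.25937356e+00,
       -1.23182548e-05,  1.41555250e+00]), 'qvel': array([ 1.27769655e-03, -2.00620782e-03,  1.31054113e-03,  1.97581650e-03,
       -2.84363882e-05,  6.62819794e-04]), 'effort': array([ 2.53347804e-03, -6.37598848e+01,  3.84570909e+01,  1.36017421e-02,
        1.80342414e-05,  2.77690361e-06]), 'ee_pos': array([154.43569016, 501.50378463, 249.50964596]), 'tcp_rot': array([ 1.48867640e-01,  9.88856985e-01, -5.14180216e-04, -1.55231184e-04]), 'wrist_force': array([-0.62409395, -0.25092148,  0.43418538]), 'torque': array([-0.02291374,  0.06489585,  0.0191985 ]), 'gripper_force': 0.0, 'grip_width': 1.0025330377958963}
{'vfov': 45.488070090324214, 'cx': 327.74304673116393, 'cy': 196.78512215503247, 'rvec': array([ 2.15300673,  1.54366405, -0.42807033]), 'tvec': array([-205.53094263, -404.65500179, 1519.29470697])}
[1147.57103071 -189.05796763 1077.76753515]
{'vfov': 45.381063208148994, 'cx': 328.3633752070101, 'cy': 194.16886392870884, 'rvec': array([ 2.21976481, -2.16964995,  0.02603308]), 'tvec': array([   5.16612271,  553.81582006, 1295.78332224])}
[ 503.65470597   -1.90284799 1316.10082664]
```

View pics/scene0.png

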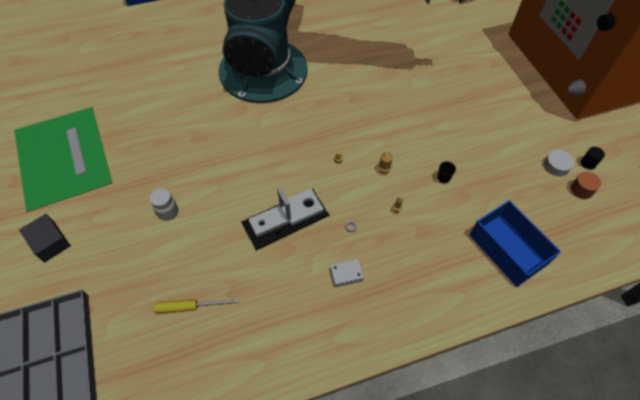

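View pics/top0.png

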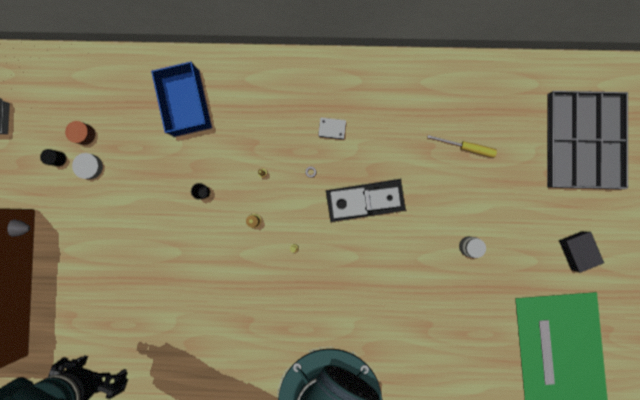

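The top view shows the rack at (366,200), with the wide bore at (342,204) and the narrow one at (389,198). The stout nozzle is near (253,221), the slim near (262,173) and the adaptor near (295,248). In the scene view the same things sit at about (284,215), (386,163), (398,205) and (338,158). I'll enlarge these next.

```bash
python3 -c "
from h import *
t=cv2.imread('pics/top0.png');s=cv2.imread('pics/scene0.png')
z=lambda im,x,y,w,h,k:cv2.resize(im[y:y+h,x:x+w],None,fx=k,fy=k,interpolation=cv2.INTER_CUBIC)
cv2.imwrite('pics/rack.png',np.vstack([z(t,316,172,100,55,8)[:,:],])) 
a=z(t,320,172,92,55,8); b=z(s,238,178,92,72,8)
cv2.imwrite('pics/r.png',cv2.resize(np.vstack([z(t,320,174,92,50,6),z(s,238,180,92,50+0,6)]),None,fx=1,fy=1))
n=[z(t,238,158,37,75,8),z(s,375,145,37,75,8)]
cv2.imwrite('pics/n.png',np.hstack(n))"
```

```text
(no output)
```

View pics/r.png

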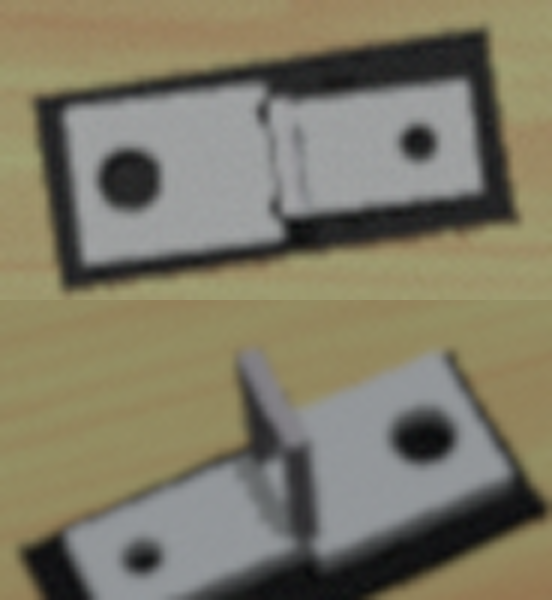

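View pics/n.png

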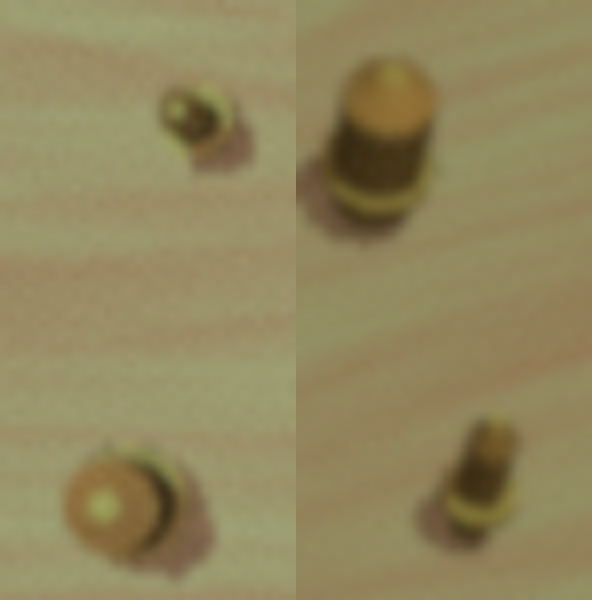

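The rack crop shows, in crop pixels: wide bore top (130,179) and scene (423,136); narrow bore top (419,143) and scene (142,256). The handle's top is about (287,157) in top and (276,93) in scene. In the nozzle crop, the slim tip is at top (177,106) and scene (200,422), and the stout tip at top (103,505) and scene (96,72).

```bash
python3 -c "
from h import *
np.set_printoptions(precision=1,suppress=True)
c=lambda o,k,x,y:np.array([o[0]+(x+.5)/k-.5,o[1]+(y+.5)/k-.5])
T=(320,174);S=(238,180);NT=(238,158);NS=(375,145)
P={'wide':(c(S,6,423,136),c(T,6,130,179)),'narrow':(c(S,6,142,256),c(T,6,419,143)),'handle':(c(S,6,276,93),c(T,6,287,157)),
'slim':(c(NS,8,200,424),c(NT,8,177,107)),'stout':(c(NS,8,96,74),c(NT,8,102,505))}
for n,(a,b) in P.items(): 
  X=tri(a,b); z=dict(wide=34,narrow=34,handle=111,slim=67,stout=74)[n]
  print(n,X,proj('scene',X)-a,onplane('scene',*a,z)[:2],onplane('top',*b,z)[:2])
for q in((64,105),(262,85),(80,268),(278,96),(470,80),(484,190)): print(q,onplane('top',*c(T,6,*q),34)[:2])
for q,z in(((36,98),10),((488,30),10),((518,220),10),((68,290),10)): print('stand',q,onplane('top',*c(T,6,*q),z)[:2])
# flange centers
print('slimflange',onplane('top',*c(NT,8,200,118),25),onplane('scene',*c(NS,8,481-296,500),25))
print('stoutflange',onplane('top',*c(NT,8,124,503),25),onplane('scene',*c(NS,8,379-296,180),25))
for n,u,v,z in(('top',295,248,36),('scene',338,155,36),('top',200,190,50),('top',311,173,10),('top',333,128,25),('top',474,247,75)): print(n,onplane(n,u,v,z))
"
```

```text
wide [528.9 -17.9  22.1] [ 0. -0.] [535.8 -19.9] [528.7 -17.6]
narrow [ 548.  -147.5   22.8] [ 0. -0.] [ 554.3 -148.1] [ 547.7 -146.2]
handle [538.3 -81.9 103.6] [-0.4  0. ] [543.3 -81.8] [537.9 -82.3]
slim [609.1 200.   56.4] [ 0.1 -0. ] [614.6 195.6] [608.3 198.5]
stout [477.1 218.9  65.4] [ 0.3 -0. ] [482.7 214.6] [477.6 218.1]
(64, 105) [561.1  12.6]
(262, 85) [572.  -75.7]
(80, 268) [488.4   3.8]
(278, 96) [567.2 -82.9]
(470, 80) [ 576.3 -168.4]
(484, 190) [ 527.4 -175.5]
stand (36, 98) [565.   25.7]
stand (488, 30) [ 600.6 -179.3]
stand (518, 220) [ 514.5 -194.3]
stand (68, 290) [478.    9.1]
slimflange [608.3 197.4  25. ] [617.4 195.5  25. ]
stoutflange [477.4 219.4  25. ] [490.3 212.8  25. ]
top [406.8 103.2  36. ]
scene [419.4 102.7  36. ]
top [555.4 358.9  50. ]
top [610.5  66.7  10. ]
top [733.1   9.2  25. ]
top [ 423.5 -361.2   75. ]
```

```bash
python3 -c "
from h import *
np.set_printoptions(precision=1,suppress=True)
print(totool([477.5,218.8,130]))
s=env.read_state();y=R.from_quat(s['tcp_rot']).as_matrix()[:,1];print(np.arctan2(129.4,-19.1)-np.arctan2(y[1],y[0]))"
```

Emit:
shift_gripper([
  [-40,-18,12,0,0,-0.05],
  [-90,-40,27,0,0,-0.1],
  [-140,-62,43,0,0,-0.16],
  [-190,-84,58,0,0,-0.22],
  [-240,-106,73,0,0,-0.28],
  [-290,-128,88,0,0,-0.34],
  [-340,-150,104,0,0,-0.4],
  [-392,-175,120,0,0,-0.445],
  [-392,-175,120,0,0,-0.445],
  [-392,-175,120,0,0,-0.445],
], aperture=0.8)

```text
time: 1.35
ee_pos: [477.3, 219.0, 129.8]
tcp_rot: [-0.073, 0.997, 0.0, -0.0]
wrist_force: [0.5, 0.3, -0.5]
grip_width: 0.797
gripper_force: 0.0
```

```bash
python3 -c "
from h import *
grab('top','a.png',(200,150,133,100),6); grab('scene','b.png',(320,100,133,100),6)"
```

```text
(no output)
```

View pics/b.png

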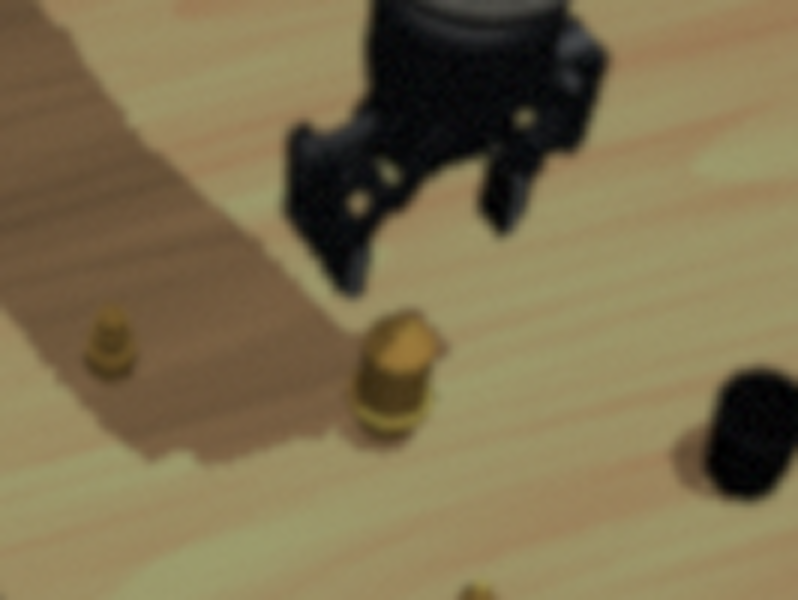

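Fingertips show at crop (352,292) and (502,232), straddling the stout nozzle's tip at (408,315). The projection should tell me the scene camera's bias.

```bash
python3 -c "
from h import *
np.set_printoptions(precision=1,suppress=True)
s=env.read_state();r=R.from_quat(s['tcp_rot'])
for z in (8,13,19):
  for y in(-34,34): print(z,y,proj('scene',s['ee_pos']+r.apply([0,y,z])),'seen L',320+352.5/6-.5,100+292.5/6-.5,'R',320+502.5/6-.5,100+232.5/6-.5)
print(proj('scene',[477.5,218.8,74]), 'seen 386.6 153.6')
"
```

```text
8 -34 [378.3 144.9] seen L 378.25 148.25 R 403.25 138.25
8 34 [401.1 135.5] seen L 378.25 148.25 R 403.25 138.25
13 -34 [378.1 146.1] seen L 378.25 148.25 R 403.25 138.25
13 34 [400.8 136.7] seen L 378.25 148.25 R 403.25 138.25
19 -34 [377.9 147.6] seen L 378.25 148.25 R 403.25 138.25
19 34 [400.5 138.2] seen L 378.25 148.25 R 403.25 138.25
[387.3 151.9] seen 386.6 153.6
```

Emit:
shift_gripper([
  [0,0,30,0,0,0],
  [0,0,60,0,0,0],
  [0,0,79,0,0,0],
  [0,0,79,0,0,0],
])

```text
time: 1.95
ee_pos: [476.4, 219.7, 50.5]
tcp_rot: [-0.074, 0.997, -0.0, -0.001]
wrist_force: [0.1, 0.0, 0.7]
grip_width: 0.802
gripper_force: 0.0
```

Emit:
shift_gripper([
  [0,0,0,0,0,0],
  [0,0,0,0,0,0],
  [0,0,0,0,0,0],
  [0,0,0,0,0,0],
  [0,0,0,0,0,0],
  [0,0,0,0,0,0],
], aperture=0.0)

```text
time: 2.7
ee_pos: [478.3, 219.2, 52.1]
tcp_rot: [-0.073, 0.997, 0.0, 0.001]
wrist_force: [0.2, -0.6, 7.4]
grip_width: 0.359
gripper_force: 58.0
```

```bash
python3 -c "
from h import *
s=env.read_state();print(s['ee_pos'],R.from_quat(s['tcp_rot']).as_matrix()[:,1])"
```

```text
[478.32856222 219.19622314  52.07411586] [-1.45598840e-01  9.89343710e-01 -2.48095635e-05]
```

Emit:
shift_gripper([
  [0,0,0,0,0,0],
  [0,0,0,0,0,0],
  [0,0,0,0,0,0],
  [0,0,0,0,0,0.18],
  [0,0,0,0,0,0.36],
  [0,0,0,0,0,0.54],
  [0,0,0,0,0,0.72],
  [0,0,0,0,0,0.9],
  [0,0,0,0,0,1.08],
  [0,0,0,0,0,1.26],
], aperture=0.65)

```text
time: 3.95
ee_pos: [477.6, 219.1, 50.9]
tcp_rot: [0.531, 0.847, -0.0, -0.0]
wrist_force: [0.2, -0.3, -0.3]
grip_width: 0.651
gripper_force: 0.0
```

Emit:
shift_gripper([
  [0,0,0,0,0,0.18],
  [0,0,0,0,0,0.311],
  [0,0,0,0,0,0.311],
  [0,0,0,0,0,0.311],
])

```text
time: 4.45
ee_pos: [477.6, 219.1, 51.0]
tcp_rot: [0.653, 0.758, -0.0, -0.0]
wrist_force: [-0.1, -0.0, -0.5]
grip_width: 0.652
gripper_force: 0.0
```

Emit:
shift_gripper([
  [0,0,0,0,0,0],
  [0,0,0,0,0,0],
  [0,0,0,0,0,0],
  [0,0,0,0,0,0],
  [0,0,0,0,0,0],
  [0,0,0,0,0,0],
], aperture=0.0)

```text
time: 5.2
ee_pos: [477.9, 219.1, 51.1]
tcp_rot: [0.654, 0.757, 0.0, 0.0]
wrist_force: [1.9, 0.8, 4.8]
grip_width: 0.36
gripper_force: 59.0
```

```bash
python3 -c "
from h import *
s=env.read_state();print(s['ee_pos'],R.from_quat(s['tcp_rot']).as_matrix()[:,1])"
```

```text
[477.85755179 219.14870284  51.10981597] [9.89358629e-01 1.45496750e-01 4.45480323e-04]
```

```bash
python3 -c "
from h import *
np.set_printoptions(precision=2,suppress=True)
fs=[cv2.imread('pics/top0.png')]+[env.grab_frame('top')[:,:,::-1] for _ in range(4)]
for n,(x0,y0,w) in dict(wide=(333,195,17),narrow=(384,192,11)).items():
  for im in [fs[0],np.mean(fs,0)]:
    g=im.astype(float).mean(2)[y0:y0+w,x0:x0+w]; hi=np.percentile(g,80); W=np.clip(hi-8-g,0,None); W=np.minimum(W,60)
    yy,xx=np.mgrid[:w,:w]; u=x0+(W*xx).sum()/W.sum(); v=y0+(W*yy).sum()/W.sum(); print(n,hi,g.min(),u,v,onplane('top',u,v,34))
# stout tip region circle check
"
```

```text
wide 159.0 27.333333333333332 341.0316077786908 203.49635716242125 [528.42 -17.06  34.  ]
wide 174.79999999999998 31.333333333333332 341.01991434689506 203.49891862955033 [528.42 -17.03  34.  ]
narrow 159.0 26.333333333333332 389.2722968845449 197.3343005497862 [ 547.86 -145.77   34.  ]
narrow 174.79999999999998 30.46666666666667 389.2632384540665 197.33579607335236 [ 547.86 -145.75   34.  ]
```

Emit:
shift_gripper([
  [0,0,-20,0,0,0],
  [0,0,-50,0,0,0],
  [0,0,-65,0,0,0],
  [0,0,-65,0,0,0],
])

```text
time: 5.9
ee_pos: [477.7, 219.1, 116.3]
tcp_rot: [0.654, 0.757, 0.0, 0.0]
wrist_force: [-0.5, -0.1, -2.4]
grip_width: 0.36
gripper_force: 59.3
```

```bash
python3 -c "
from h import *
print(totool([528.8,-16.8,100]))"
```

```text
[-240.85777658   16.22602518   16.24231653]
```

Emit:
shift_gripper([
  [-40,3,0,0,0,0],
  [-90,6,0,0,0,0],
  [-140,10,0,0,0,0],
  [-190,13,0,0,0,0],
  [-225,15,0,0,0,0],
  [-241,16,0,0,0,0],
  [-241,16,14,0,0,0],
  [-241,16,16,0,0,0],
  [-241,16,16,0,0,0],
])

```text
time: 7.02
ee_pos: [528.0, -15.9, 99.5]
tcp_rot: [0.653, 0.757, -0.0, -0.001]
wrist_force: [0.2, -1.0, -2.1]
grip_width: 0.357
gripper_force: 59.4
```

```bash
python3 -c "
from h import *
print(totool([528.8,-16.8,100]))
grab('scene','c.png',(255,160,100,75),8)"
```

```text
[-0.96506172  0.62321715 -0.45766478]
```

View pics/c.png

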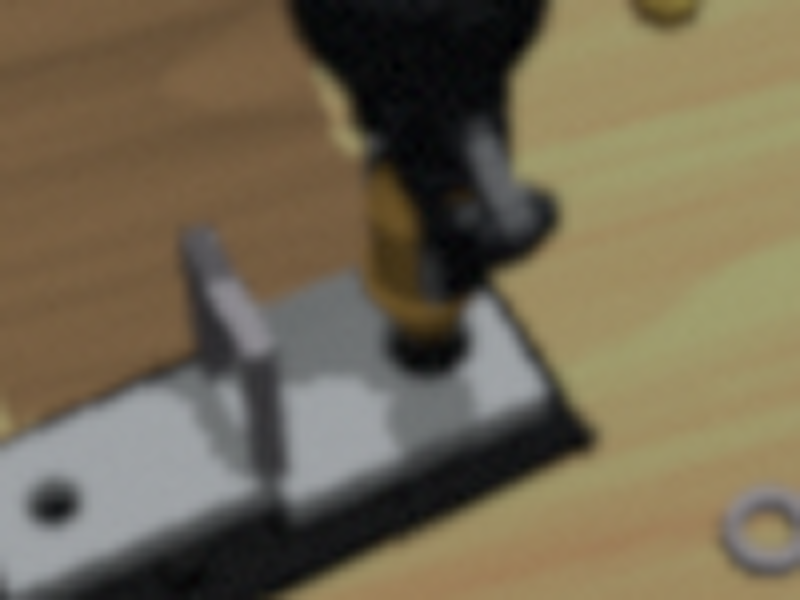

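The stout nozzle hangs over the wide bore: the bore's dark mouth is at about crop (428,345), directly under the shank. Next I descend slowly and watch the force.

Emit:
shift_gripper([
  [0,0,6,0,0,0],
  [0,0,11,0,0,0],
  [0,0,14,0,0,0],
  [0,0,16,0,0,0],
  [0,0,18,0,0,0],
  [0,0,18,0,0,0],
  [0,0,18,0,0,0],
])

```text
time: 7.95
ee_pos: [528.6, -17.0, 82.1]
tcp_rot: [0.654, 0.757, 0.0, 0.0]
wrist_force: [-0.0, -0.3, -3.1]
grip_width: 0.355
gripper_force: 59.3
```

```bash
python3 -c "
from h import *
print(totool([528.8,-16.8,65]))"
```

```text
[ 0.21343682  0.22741342 17.06965793]
```

Emit:
shift_gripper([
  [0,0,4,0,0,0],
  [0,0,8,0,0,0],
  [0,0,12,0,0,0],
  [0,0,15,0,0,0],
  [0,0,16,0,0,0],
  [0,0,16,0,0,0],
  [0,0,16,0,0,0],
])

```text
time: 8.82
ee_pos: [528.4, -17.0, 66.0]
tcp_rot: [0.654, 0.757, -0.0, -0.0]
wrist_force: [0.4, 0.4, -3.2]
grip_width: 0.355
gripper_force: 59.4
```

```bash
python3 -c "
from h import *
print(totool([528.8,-16.8,65]),env.read_state()['torque'])"
```

```text
[0.14712454 0.37708658 0.96522149] [ 0.0271524  -0.12611132  0.02356819]
```

Emit:
shift_gripper([
  [0,0,0,0,0,0],
  [0,0,0,0,0,0],
  [0,0,0,0,0,0],
  [0,0,0,0,0,0],
  [0,0,-30,0,0,0],
  [0,0,-70,0,0,0],
  [0,0,-84,0,0,0],
  [0,0,-84,0,0,0],
], aperture=0.65)

```text
time: 9.82
ee_pos: [528.9, -17.1, 150.3]
tcp_rot: [0.654, 0.757, 0.0, 0.001]
wrist_force: [0.1, 0.2, 0.3]
grip_width: 0.65
gripper_force: 0.0
```

```bash
python3 -c "
from h import *
print(totool([608.3,198.6,130]))"
```

```text
[201.83788304 109.91618187  20.37114903]
```

Emit:
shift_gripper([
  [50,27,5,0,0,0],
  [100,55,10,0,0,0],
  [150,82,15,0,0,0],
  [190,104,20,0,0,0],
  [202,110,50,0,0,0],
  [202,110,85,0,0,0],
  [202,110,101.5,0,0,0],
  [202,110,101.5,0,0,0],
  [202,110,101.5,0,0,0],
])

```text
time: 10.95
ee_pos: [608.6, 198.7, 49.4]
tcp_rot: [0.654, 0.757, 0.0, 0.0]
wrist_force: [0.2, 1.5, -0.3]
grip_width: 0.653
gripper_force: 0.0
```

Emit:
shift_gripper([
  [0,0,0,0,0,0],
  [0,0,0,0,0,0],
  [0,0,0,0,0,0],
  [0,0,0,0,0,0],
  [0,0,0,0,0,0],
  [0,0,0,0,0,0],
  [0,0,0,0,0,0],
], aperture=0.0)

```text
time: 11.82
ee_pos: [608.4, 198.9, 49.2]
tcp_rot: [0.654, 0.757, 0.0, 0.0]
wrist_force: [-1.4, 0.4, 6.9]
grip_width: 0.163
gripper_force: 58.4
```

Emit:
shift_gripper([
  [0,0,0,0,0,0],
  [0,0,0,0,0,0],
  [0,0,0,0,0,0],
  [0,0,0,0,0,-0.18],
  [0,0,0,0,0,-0.36],
  [0,0,0,0,0,-0.54],
  [0,0,0,0,0,-0.72],
  [0,0,0,0,0,-0.9],
  [0,0,0,0,0,-1.08],
  [0,0,0,0,0,-1.26],
], aperture=0.5)

```text
time: 13.08
ee_pos: [608.0, 198.8, 48.4]
tcp_rot: [0.079, 0.997, -0.0, -0.0]
wrist_force: [-0.2, -0.6, 0.3]
grip_width: 0.504
gripper_force: 0.0
```

Emit:
shift_gripper([
  [0,0,0,0,0,-0.18],
  [0,0,0,0,0,-0.308],
  [0,0,0,0,0,-0.308],
  [0,0,0,0,0,-0.308],
])

```text
time: 13.58
ee_pos: [608.0, 198.8, 48.4]
tcp_rot: [-0.07, 0.998, -0.0, -0.0]
wrist_force: [0.4, -1.1, 0.4]
grip_width: 0.503
gripper_force: 0.0
```

Emit:
shift_gripper([
  [0,0,0,0,0,0],
  [0,0,0,0,0,0],
  [0,0,0,0,0,0],
  [0,0,0,0,0,0],
  [0,0,0,0,0,0],
  [0,0,0,0,0,0],
], aperture=0.0)

```text
time: 14.32
ee_pos: [608.0, 198.9, 48.5]
tcp_rot: [-0.072, 0.997, 0.0, 0.0]
wrist_force: [-0.8, -0.2, 1.0]
grip_width: 0.163
gripper_force: 58.4
```

Emit:
shift_gripper([
  [0,0,-20,0,0,0],
  [0,0,-60,0,0,0],
  [0,0,-110,0,0,0],
  [0,0,-136,0,0,0],
  [0,0,-136,0,0,0],
])

```text
time: 14.95
ee_pos: [608.8, 199.0, 186.2]
tcp_rot: [-0.072, 0.997, 0.0, 0.002]
wrist_force: [0.2, 0.7, -0.8]
grip_width: 0.161
gripper_force: 58.5
```

```bash
python3 -c "
from h import *
print(totool([548.2,-145.5,105]))
grab('top','d.png',(320,172,92,52),8)"
```

```text
[ 109.45010661 -332.36376567   80.81576211]
```

View pics/d.png

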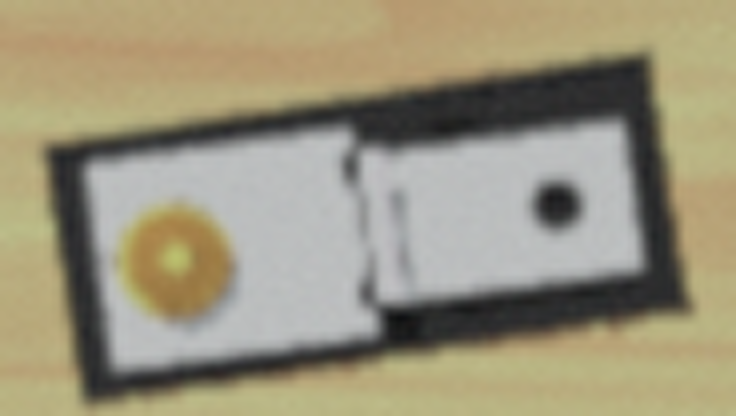

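The stout nozzle sits in the wide bore (crop (176,262)), and the narrow bore at (557,204) hasn't moved.

Emit:
shift_gripper([
  [15,-45,0,0,0,0],
  [33,-100,0,0,0,0],
  [51,-155,0,0,0,0],
  [69,-210,0,0,0,0],
  [88,-265,0,0,0,0],
  [101,-305,0,0,0,0],
  [109,-332,0,0,0,0],
  [109,-332,40,0,0,0],
  [109,-332,79,0,0,0],
  [109,-332,79,0,0,0],
])

```text
time: 16.25
ee_pos: [545.2, -144.5, 102.4]
tcp_rot: [-0.071, 0.997, 0.002, -0.003]
wrist_force: [-0.2, -0.9, 0.4]
grip_width: 0.164
gripper_force: 58.6
```

Emit:
shift_gripper([
  [0,0,0,0,0,0],
  [0,0,0,0,0,0],
  [0,0,0,0,0,0],
])

```text
time: 16.62
ee_pos: [548.0, -145.4, 106.4]
tcp_rot: [-0.072, 0.997, -0.0, 0.001]
wrist_force: [-0.3, -0.2, -1.0]
grip_width: 0.164
gripper_force: 58.6
```

```bash
python3 -c "
from h import *
print(totool([548.2,-145.5,79]))
grab('scene','e.png',(225,180,100,70),8)"
```

```text
[-0.19236416 -0.08884135 27.41202367]
```

View pics/e.png

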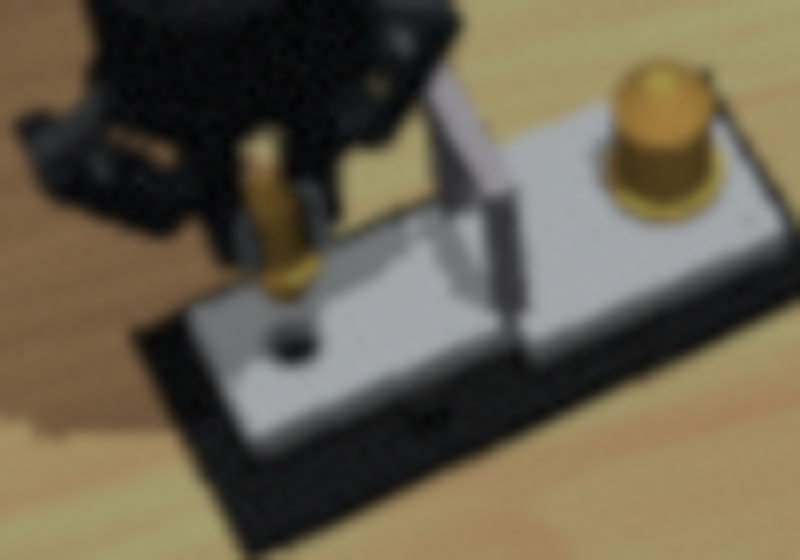

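The slim nozzle hangs over the narrow bore at (292,343), and the stout one is flush at (663,195). The finger knuckles reach nearly to the handle in this orientation, so I'll turn 90° before lowering.

Emit:
shift_gripper([
  [0,0,-20,0,0,0],
  [0,0,-20,0,0,0.18],
  [0,0,-20,0,0,0.36],
  [0,0,-20,0,0,0.54],
  [0,0,-20,0,0,0.72],
  [0,0,-20,0,0,0.9],
  [0,0,-20,0,0,1.08],
  [0,0,-20,0,0,1.26],
  [0,0,-20,0,0,1.44],
  [0,0,-20,0,0,1.571],
])

```text
time: 17.92
ee_pos: [547.6, -145.3, 125.9]
tcp_rot: [0.657, 0.754, 0.0, 0.0]
wrist_force: [-0.2, -0.1, -0.8]
grip_width: 0.165
gripper_force: 58.4
```

Emit:
shift_gripper([
  [0,0,10,0,0,0],
  [0,0,30,0,0,0],
  [0,0,36,0,0,0],
  [0,0,36,0,0,0],
  [0,0,36,0,0,0],
  [0,0,36,0,0,0],
])

```text
time: 18.68
ee_pos: [547.7, -145.4, 90.0]
tcp_rot: [0.655, 0.756, 0.0, 0.0]
wrist_force: [-0.4, -0.0, -0.1]
grip_width: 0.163
gripper_force: 58.5
```

```bash
python3 -c "
from h import *
print(totool([548.2,-145.5,79]))"
```

```text
[-0.13035494  0.43987824 10.97021933]
```

Emit:
shift_gripper([
  [0,0.4,3,0,0,0],
  [0,0.4,6,0,0,0],
  [0,0.4,8,0,0,0],
  [0,0.4,10,0,0,0],
  [0,0.4,11,0,0,0],
  [0,0.4,11,0,0,0],
  [0,0.4,11,0,0,0],
])

```text
time: 19.55
ee_pos: [548.0, -145.4, 78.5]
tcp_rot: [0.655, 0.756, -0.0, 0.0]
wrist_force: [2.0, -1.8, 0.8]
grip_width: 0.163
gripper_force: 58.8
```

Emit:
shift_gripper([
  [0,0,3,0,0,0],
  [0,0,6,0,0,0],
  [0,0,9,0,0,0],
  [0,0,12,0,0,0],
  [0,0,14,0,0,0],
  [0,0,15,0,0,0],
  [0,0,15,0,0,0],
])

```text
time: 20.42
ee_pos: [547.6, -145.2, 63.3]
tcp_rot: [0.655, 0.756, -0.0, -0.0]
wrist_force: [1.1, -2.8, -0.4]
grip_width: 0.167
gripper_force: 58.8
```

Emit:
shift_gripper([
  [0,0,0,0,0,0],
  [0,0,0,0,0,0],
  [0,0,0,0,0,0],
  [0,0,0,0,0,0],
  [0,0,-30,0,0,0],
  [0,0,-80,0,0,0],
  [0,0,-120,0,0,0],
  [0,0,-120,0,0,0],
  [0,0,-120,0,0,0],
], aperture=0.5)

```text
time: 21.55
ee_pos: [547.6, -145.1, 182.8]
tcp_rot: [0.655, 0.756, -0.0, -0.0]
wrist_force: [-0.4, 0.0, -0.3]
grip_width: 0.501
gripper_force: 0.0
```

```bash
python3 -c "
from h import *
print(totool([538.5,-81.2,180]))
y=R.from_quat(env.read_state()['tcp_rot']).as_matrix()[:,0]; print(np.arctan2(y[1],y[0]),np.arctan2(128.7,-19.4))
t=env.grab_frame('top')[:,:,::-1];s=env.grab_frame('scene')[:,:,::-1]
z=lambda im,x,y:cv2.resize(im[y:y+45,x:x+95],None,fx=6,fy=6,interpolation=cv2.INTER_CUBIC)
cv2.imwrite('pics/f.png',np.vstack([z(t,320,176),z(s,237,190)]))"
```

```text
[64.59201941  0.0885641   2.87450412]
1.7137576735864652 1.72040810392723
```

View pics/f.png

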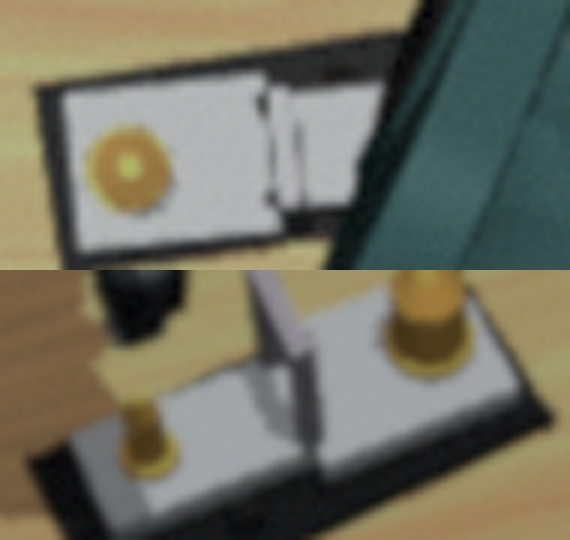

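Both nozzles are flush on the plate: slim at (150,455) and stout at (430,350) in the lower crop. Now the handle.

Emit:
shift_gripper([
  [20,0,0,0,0,-0.18],
  [40,0,0,0,0,-0.36],
  [55,0,0,0,0,-0.54],
  [64.6,0,0,0,0,-0.72],
  [64.6,0,0,0,0,-0.9],
  [64.6,0,0,0,0,-1.08],
  [64.6,0,0,0,0,-1.26],
  [64.6,0,0,0,0,-1.44],
  [64.6,0,0,0,0,-1.578],
  [64.6,0,0,0,0,-1.578],
])

```text
time: 22.9
ee_pos: [538.3, -81.2, 182.6]
tcp_rot: [-0.075, 0.997, 0.0, -0.001]
wrist_force: [-0.0, 0.7, 0.9]
grip_width: 0.495
gripper_force: 0.0
```

Emit:
shift_gripper([
  [0,0,20,0,0,0],
  [0,0,45,0,0,0],
  [0,0,65,0,0,0],
  [0,0,78,0,0,0],
  [0,0,78,0,0,0],
  [0,0,78,0,0,0],
])

```text
time: 23.65
ee_pos: [539.0, -81.4, 106.0]
tcp_rot: [-0.075, 0.997, -0.0, 0.0]
wrist_force: [0.9, -0.4, 0.5]
grip_width: 0.502
gripper_force: 0.0
```

```bash
python3 -c "
from h import *
print(totool([538.5,-81.2,105]))"
```

```text
[0.48294849 0.28529664 1.04366874]
```

Emit:
shift_gripper([
  [0,0,0,0,0,0],
  [0,0,0,0,0,0],
  [0,0,0,0,0,0],
  [0,0,0,0,0,0],
  [0,0,0,0,0,0],
  [0,0,0,0,0,0],
  [0,0,0,0,0,0],
  [0,0,0,0,0,0],
], aperture=0.0)

```text
time: 24.65
ee_pos: [539.1, -81.6, 105.9]
tcp_rot: [-0.075, 0.997, -0.0, 0.0]
wrist_force: [0.4, -3.4, 4.9]
grip_width: 0.103
gripper_force: 60.6
```

Emit:
shift_gripper([
  [0,0,-2,0,0,0],
  [0,0,-4,0,0,0],
  [0,0,-7,0,0,0],
  [0,0,-11,0,0,0],
  [0,0,-15,0,0,0],
  [0,0,-15,0,0,0],
])

```text
time: 25.4
ee_pos: [538.9, -81.4, 120.9]
tcp_rot: [-0.075, 0.997, -0.0, 0.0]
wrist_force: [-0.0, 0.3, -9.0]
grip_width: 0.104
gripper_force: 58.6
```

Emit:
shift_gripper([
  [0,0,-8,0,0,0],
  [0,0,-18,0,0,0],
  [0,0,-30,0,0,0],
  [0,0,-42,0,0,0],
  [0,0,-54,0,0,0],
  [0,0,-66,0,0,0],
  [0,0,-78,0,0,0],
  [0,0,-90,0,0,0],
  [0,0,-98,0,0,0],
  [0,0,-103,0,0,0],
])

```text
time: 26.65
ee_pos: [538.8, -81.3, 223.9]
tcp_rot: [-0.075, 0.997, -0.0, 0.0]
wrist_force: [-0.2, -0.4, -8.2]
grip_width: 0.101
gripper_force: 58.6
```

Emit:
shift_gripper([
  [0,0,-2,0,0,0],
  [0,0,-2,0,0,0],
  [0,0,-2,0,0,0],
  [0,0,-2,0,0,0],
  [0,0,-2,0,0,0],
  [0,0,-2,0,0,0],
])

```text
time: 27.4
ee_pos: [538.7, -81.3, 225.5]
tcp_rot: [-0.075, 0.997, 0.0, -0.0]
wrist_force: [-0.2, 0.3, -7.4]
grip_width: 0.106
gripper_force: 58.6
```

```bash
python3 -c "
from h import *
grab('scene','g.png',(220,120,130,100),6)"
```

```text
(no output)
```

View pics/g.png

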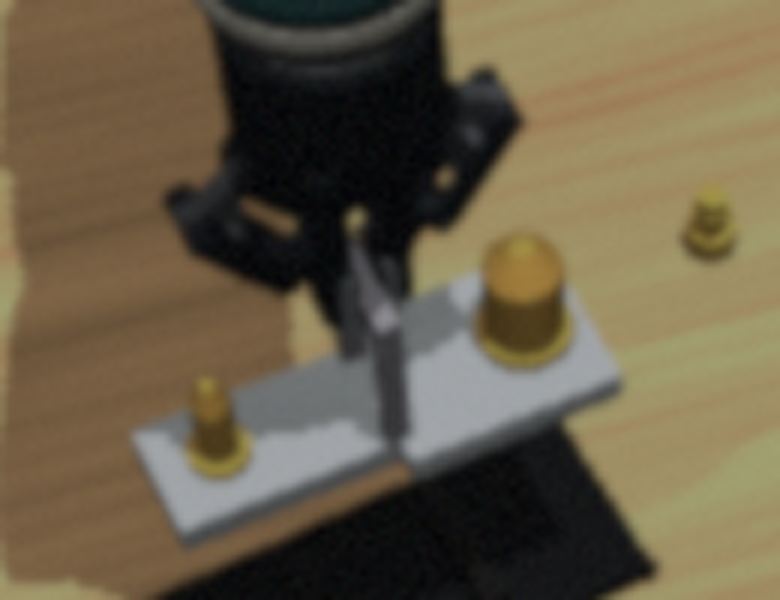

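The rack hangs clear of the stand with both nozzles flush. I'll check the tilt numerically from the flange centres at (219,450) and (524,338).

```bash
python3 -c "
from h import *
c=lambda x,y:np.array([220+(x+.5)/6-.5,120+(y+.5)/6-.5])
print('slim',c(219,450),proj('scene',[548.2,-145.5,156.6]),'stout',c(524,338),proj('scene',[528.8,-16.8,156.6]))
print(proj('scene',[548.2,-145.5,166.6])-proj('scene',[548.2,-145.5,156.6]))
s=env.read_state(); print(s['torque'],R.from_quat(s['tcp_rot']).as_matrix()[2,2])
for q in((135,435),(185,530),(620,372)): print(c(*q))
r=np.array([-.149,.989,0]);y=np.array([-.989,-.149,0]);o=np.array([538.5,-81.2,153.6])
for a,b in((-90,25),(-90,-25),(90,-35)): print(proj('scene',o+a*r+b*y))"
```

```text
slim [256.08333333 194.58333333] [255.93290673 193.69572161] stout [306.91666667 175.91666667] [307.20182983 172.38253866]
[-0.51354078 -2.36222025]
[-0.15524943 -0.03805519 -0.02617301] -0.9999999979115967
[242.08333333 192.08333333]
[250.41666667 207.91666667]
[322.91666667 181.58333333]
[241.75191177 190.37657824]
[250.15462988 207.05537684]
[323.43561952 180.11968468]
```

```bash
cat > fit.py <<'E'
from h import *
from scipy.optimize import minimize
def corners(a0,a1,w): return [[a,b,z] for a in(a0,a1) for b in(-w,w) for z in(0,14)]
k,rv,tv=K('scene'); S=8
def run(im,base,crop):
    x0,y0,w,h=crop; c=im[y0:y0+h,x0:x0+w]; hsv=cv2.cvtColor(c,cv2.COLOR_BGR2HSV)
    big=cv2.resize(((hsv[:,:,1]<70)&(hsv[:,:,2]>75)).astype(np.float32),None,fx=S,fy=S,interpolation=cv2.INTER_LINEAR)
    def render(p):
        Rm=R.from_euler('z',1.7204+p[3])*R.from_euler('xy',p[4:6]); m=np.zeros(big.shape,np.uint8)
        for B in(corners(0,90,35),corners(-90,0,25)):
            P=Rm.apply(B)+base+p[:3]; q=cv2.projectPoints(P,rv,tv,k,None)[0].reshape(-1,2)
            q=((q-[x0,y0]+.5)*S).astype(np.float32); cv2.fillConvexPoly(m,cv2.convexHull(np.round(q).astype(np.int32)),1)
        # ignore handle and nozzles region
        ig=np.zeros_like(m)
        for a,hh,rr in((0,100,28),(65,75,24),(-65,65,16)):
            P=Rm.apply([[a+i,j,z] for i in(-rr*(a!=0)-6,rr*(a!=0)+6) for j in(-rr,rr) for z in(14,hh)])+base+p[:3]
            q=cv2.projectPoints(P,rv,tv,k,None)[0].reshape(-1,2); cv2.fillConvexPoly(ig,cv2.convexHull(((q-[x0,y0]+.5)*S).astype(np.int32)),1)
        return m,ig
    def cost(p):
        m,ig=render(p); ok=ig==0; return np.abs(m-big)[ok].sum()/S**2+ (ig.sum()/S**2)*0
    best=min((minimize(cost,[0,0,d,0,0,e],method='Nelder-Mead',options=dict(initial_simplex=np.array([[0,0,d,0,0,e]]+[list(np.array([0,0,d,0,0,e])+v) for v in np.diag([4,4,4,.03,.05,.05])]),maxiter=500)) for d in(-6,0) for e in(-.04,.04)),key=lambda r:r.fun)
    return best.x,best.fun
np.set_printoptions(precision=3,suppress=True)
print(run(cv2.imread('pics/scene0.png'),np.array([538.5,-81.2,20]),(225,175,120,85)))
print(run(np.ascontiguousarray(env.grab_frame('scene')[:,:,::-1]),np.array([538.5,-81.2,139.6]),(225,135,120,85)))
E
python3 fit.py
```

```text
(array([ 2.522, -2.938,  0.656,  0.008, -0.052,  0.028]), np.float64(43.76153564453125))
(array([ 2.92 , -2.33 ,  1.283,  0.02 ,  0.009,  0.027]), np.float64(68.2552490234375))
```

```bash
python3 -c "
from h import *
print(env.job_done())"
```

```text
the job is handed in; nothing more can be done
None
```

I handed the job in at about 27.5 s, with both nozzles seated flush in their bores and the rack held by its handle about 12 cm above the stand. The image fit showed no measurable tilt along the plate, and the interface gave no verdict on the result.

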